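# Clamp a phone in the spring-jawed repair holder

## Task

Pull the repair holder's sprung jaw out by its upright handle, all the way to its stop, so that the catch snaps in and keeps it open. Then take the phone that sticks out from under the plywood stand (draw it out by its end and take it again across the middle), lay it flat, back up as it is now, between the holder's jaws, either end first, without dropping it, and let go. Finally slide the catch's upright tab outwards, away from the stem, so that the jaw springs shut and clamps the phone, and leave the other things on the bench alone.

Things in the scene. Friction and masses are not known exactly. Their poses are not given: they have to be found in the camera images.
- holder: Grey metal phone holder fixed to the bench. Base plate 290 x 130 x 12 mm, x = -90 to 200, y = -65 to 65 mm. Origin: on the bench under the middle of the phone bed; x points along the holder towards the sprung jaw and its handle, y towards the catch's side. Fixed jaw: face at x = -68 mm, top 30 mm above the bench. A clamped phone lies centred at x = y = 0, underside 12 mm up.
- bed (a point): Middle of the phone bed (the holder's plate top, 12 mm above the bench; holder axes). Guide walls 12 mm high, 8 mm thick stand along both sides of the bed at holder x = -68 to -36 and 36 to 68 mm, 70 mm apart inside; between them (x = -36 to 36 mm) both sides are open for the fingers.
- jaw (a joint): Travel (m) of the sprung jaw along holder +x: 0 = shut empty, 0.010 = shut on the phone, about 0.034 = kept by the catch, 0.037 = stop. A spring pulls it shut: 5 N at 0, 10.5 N at the stop, plus 30 N per m/s of damping. Jaw face at holder x = 58 mm + travel; block 46 mm wide, top 30 mm above the bench. Past 0.0345 the catch snaps in and the jaw stays open when let go.
- jaw_pull (a point): Middle of the top edge of the jaw's pull handle: upright aluminium plate 12 mm thick (holder x), 48 mm wide (y), at holder x = 190 mm + jaw travel, top 70 mm above the bench. A steel stem, 24 mm above the bench, up to 36 mm wide, joins it to the jaw. Grip from above, fingers closing along holder x, tips at least 30 mm above the bench.
- catch (a joint): Travel (m) of the catch along holder +y (outwards, away from the stem): 0 = rests on the stem's rail, jaw free; -0.008 = snapped in, jaw kept open; 0.012 = outer stop. A light spring (2 to 3 N) pushes it in; it snaps in by itself when the jaw reaches its stop. Slid outwards beyond 0.001 (3 to 6 N) it frees the jaw, which springs shut; let go, it then rests at 0.
- catch_grip (a point): Middle of the top of the catch's tab: upright black plate 10 mm thick (holder y), 24 mm wide (x), at holder x = 126 mm, y = 45 mm + catch travel, top 66 mm above the bench. Pinch it from above, fingers closing along holder y, tips at least 30 mm above the bench (stem and guides beside it are up to 26 mm high), or push it outwards from the stem's side.
- phone: Dark compact phone, 136 x 62 x 10 mm (x, y, z), about 0.16 kg, flat, back up (dark camera square near the -x end). Origin: centre of the underside; x along its length. At the start its -x end sticks out 48 to 58 mm from under the stand's front edge, towards the robot; the rest lies under the stand.
- stand: Low plywood stand fixed to the bench, 200 x 280 mm (x, y), top 32 mm, underside of its board 24 mm above the bench, on two side walls; open front (-x, towards the robot). A flat grey instrument 30 mm high stands on it from 90 mm behind the front edge. Origin: on the bench under its centre; front edge at x = -100 mm.
- big_phone: Bystander: a larger white phone with a dark screen, 162 x 80 x 9 mm, origin under its centre. Leave alone.
- screwdriver: Bystander: screwdriver 170 mm long, origin under its middle. Leave alone.
- cleaner: Bystander: bottle, 52 mm wide, 130 mm high, origin under its foot. Leave alone.
- tin: Bystander: flat round tin, 60 mm wide, 26 mm high, origin under its foot. Leave alone.
- brush: Bystander: brush 160 mm long, origin under its middle. Leave alone.
- parts_tray: Bystander: clear open parts tray 120 x 90 x 30 mm, origin under its centre. Leave alone.
- tool_cup: Bystander: grey cup 72 mm wide, 95 mm high, origin under its foot. Leave alone.

How it is judged:
By the outcome, as a careful person would: the job done as asked, in the order asked, and still so for the second after the job is handed in, with the robot touching nothing.
It also fails if it takes over 72 s, if anything falls off the work surface, if the arm or the gripper's body presses on something with over 40 N, if the wrist force passes 120 N, or if a joint passes its speed limit or range.

## Robot

A 7-joint arm with a two-finger parallel gripper is mounted at the origin on the work surface. World frame = base frame: x ahead of the robot, y to its left, z up, the work surface at z = 0. Lengths are in m, angles in rad, forces in N, time in s.
With the tool pointing down it reaches from about 0.4 to 0.75 m from the base axis. Payload 19.5 kg.
Tool frame: the origin (TCP) lies between the finger pads; the fingertips stand 14 mm ahead of it and the grasp point (between the pads) lies 5 mm behind it; z points along the fingers, y is the line along which they close (so a half turn about z gives the same grasp; the last joint's range is limited). The gripper opens to 85 mm and grips with 20 to 120 N. Pads are 22 mm wide; open, the fingers measure 114 mm over their backs; the gripper's body (76 mm by 85 mm) begins 54 mm behind the grasp point. The pads swing forward as they close: fully open they stand 13 mm farther back than shut.
Start: joints at [1.267, 0.707, -0.028, 1.485, 0.022, 0.951, -0.075], TCP at [0.149, -0.555, 0.245] pointing down, gripper open.
Joint ranges: [-2.71, 2.71], [-0.32, 2.16], [-1.57, 1.52], [0, 2.45], [-1.46, 4.6], [0, 2.02], [-2.83, 2.83]. Speed limits (rad/s): [1.89, 1.89, 2.57, 2.57, 3.01, 3.01, 3.01].

## Interface

Orientations are given as a rotation vector (axis times angle).
In Python, from rig import r gives the robot as it stands.
- The arm moves only by the tool send_rows, never from a script. Its argument "rows" is a list of rows, each an object of numbers: "x", "y", "z": the shift along the tool's x, y, z in cm; "wx", "wy", "wz": the turn, a rotation vector about the tool's x, y, z in degrees. In form: [{"x": .., "y": .., "z": .., "wx": .., "wy": .., "wz": ..}, ...]. A call has 1 to 20 rows; each row is the pose to reach, as a shift and turn from the pose commanded when the call began, along the tool's axes at that moment; what a row does not reach only later rows make up. A row lasts 1/8 s, in which the tool goes at most 62.5 mm and 10.7 degrees, less where a joint would pass 70% of its speed; a pose out of reach is approached as far as the arm can. A call with a gripper value outside its range is refused whole. "hand" is the opening in per cent of the stroke, from 0 (shut) to 100 (fully open), set as the call begins (left out, the last holds). The fingers move at their own pace and stop on an object; the grip force is fixed at half the most. Time passes only in rows, so rows that repeat a pose let the fingers close. It gives the time, the measured TCP pose, the force, the opening and the grip force at its end, in the units of the state.
- r.sense(): the state, without advancing time (a new reading comes with each control period).
- r.camera(name): name is "scene" or "top" or "wrist"; returns a dict with "img" (420x560x3 uint8, red, green, blue), "range_z" (420x560 float32, m along the optical axis (not along the pixel's ray), 0 where there is no reading), "intrinsics" (3x3 intrinsics, pixels), "extrinsics" (4x4, takes a point from camera to world coordinates). Camera axes: x right, y down, z forward; pixel columns grow to the right and rows downward; lengths in m; the calibration is good to about 2 mm. The wrist camera is an equidistant fisheye: a pixel r from the principal point sees the ray r / f radians off the axis. A picture is of the moment at which its call begins.
- r.job_done(): hands the job in; it is judged then, once.
The state is a dict: "time": time; "joints": joint angles; "joint_vel": joint speeds; "joint_efforts": joint torques, N m; "position": TCP position; "tcp_rot": TCP orientation; "ft_force": force on the tool from outside, world axes, zero at the start; "moment": the same for the moment, N m; "width": opening from 0.0 (shut) to 1.0 (fully open); "grip_force": force on a finger pad.
Only numpy, scipy, OpenCV 4.12 (cv2) and the standard library are available. Lean on these libraries where they do the work, as an engineer would, in place of code of your own. Each camera call takes 0.05 s, during which the arm holds its last target. There are 200 camera calls.

## Working session

There is one attempt and no reset: what is moved stays moved. The work goes in short steps, Python scripts to look and compute and a tool call to move; the robot and the scene stay as the last step left them, time stands still between calls to the robot, and variables do not carry over. Pictures are saved under pics/ and viewed, at most 10 in all, crops included, and the job is handed in when it is done.

Besides the shell and the picture viewer there is one more tool, called as name(argument=value, ...), one argument or row to a line, values as JSON. send_rows: Moves the arm, as the interface text tells. Its arguments: {"type":"object","properties":{"rows":{"type":"array","items":{"type":"object","properties":{"x":{"type":"number"},"y":{"type":"number"},"z":{"type":"number"},"wx":{"type":"number"},"wy":{"type":"number"},"wz":{"type":"number"}}}},"hand":{"type":"number"}},"required":["rows"]}

```bash
mkdir -p pics; ls
cat > h.py <<'E'
import numpy as np, cv2
from scipy.spatial.transform import Rotation as R
from rig import r
def snap(n,f):
    c=r.camera(n); cv2.imwrite('pics/'+f+'.png',c['img'][:,:,::-1]); np.savez('pics/'+f+'.npz',**c); return c
def world(c,u,v):
    K=c['intrinsics'];z=float(np.median([a for a in c['range_z'][v-1:v+2,u-1:u+2].ravel() if a>0] or [0]))
    p=np.array([(u-K[0,2])/K[0,0]*z,(v-K[1,2])/K[1,1]*z,z,1]);return (c['extrinsics']@p)[:3]
def atz(c,u,v,h):
    K=c['intrinsics'];E=c['extrinsics'];d=E[:3,:3]@np.array([(u-K[0,2])/K[0,0],(v-K[1,2])/K[1,1],1]);o=E[:3,3]
    return o+d*(h-o[2])/d[2]
E
python3 - <<'E'
from h import *
for n in('top','scene'):
    c=snap(n,n+'0')
s=r.sense();print({k:np.round(v,3) for k,v in s.items()})
print(R.from_rotvec(s['tcp_rot']).as_matrix().round(2))
E
```

```text
pics
{'time': np.float64(0.1), 'joints': array([ 1.267,  0.707, -0.028,  1.485,  0.022,  0.951, -0.076]), 'joint_vel': array([-0.   , -0.001,  0.   , -0.001,  0.001,  0.001,  0.001]), 'joint_efforts': array([ 2.0000e-03, -8.8429e+01,  1.2360e+00, -2.3645e+01,  1.7000e-02,
        5.0000e-03,  0.0000e+00]), 'position': array([ 0.149, -0.555,  0.245]), 'tcp_rot': array([-3.114, -0.41 ,  0.   ]), 'ft_force': array([ 0.399,  0.853, -0.035]), 'moment': array([-0.013,  0.001, -0.07 ]), 'grip_force': np.float64(0.0), 'width': np.float64(1.0)}
[[ 0.97  0.26 -0.  ]
 [ 0.26 -0.97  0.  ]
 [-0.   -0.   -1.  ]]
```

View pics/top0.png

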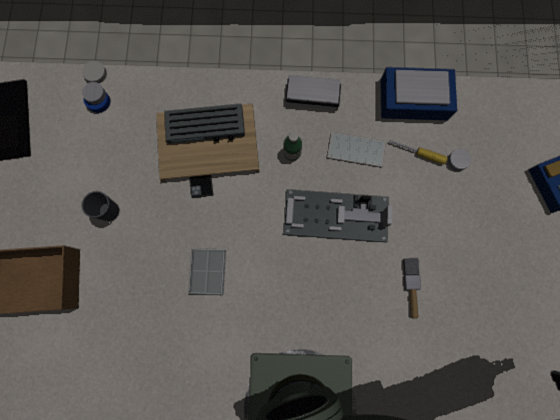

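View pics/scene0.png

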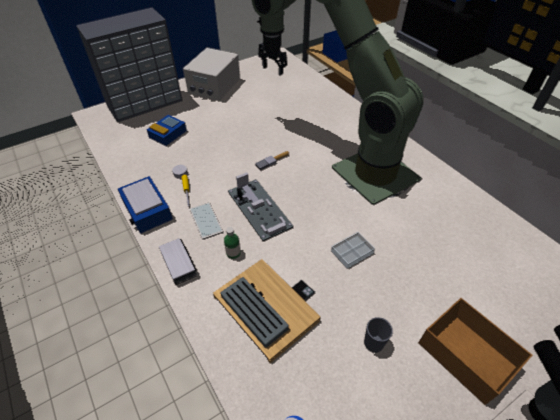

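The top view shows the holder at about (284–390, 190–242) with its jaw and handle to the right. The phone end is near (201, 186) under the stand (157–259, 105–180). I'll enlarge that part.

Run:
```python
from h import *
a=cv2.imread('pics/top0.png')
A=cv2.resize(a[165:250,180:240],None,fx=6.6,fy=6.6,interpolation=cv2.INTER_CUBIC)
B=cv2.resize(a[180:250,275:400],None,fx=6.4,fy=6.4,interpolation=cv2.INTER_CUBIC)
B=cv2.convertScaleAbs(B,alpha=1.6,beta=10)
cv2.imwrite('pics/crop1.png',B)
c=np.load('pics/top0.npz');print(c['intrinsics'],c['extrinsics'].round(3))
```

```text
[[421.36660886   0.         282.76779884]
 [  0.         421.36660886 208.8093685 ]
 [  0.           0.           1.        ]] [[ 3.200e-02 -9.790e-01  2.040e-01  2.790e-01]
 [-9.990e-01 -3.200e-02  1.000e-03  6.000e-02]
 [ 6.000e-03 -2.030e-01 -9.790e-01  1.168e+00]
 [ 0.000e+00  0.000e+00  0.000e+00  1.000e+00]]
```

View pics/crop1.png

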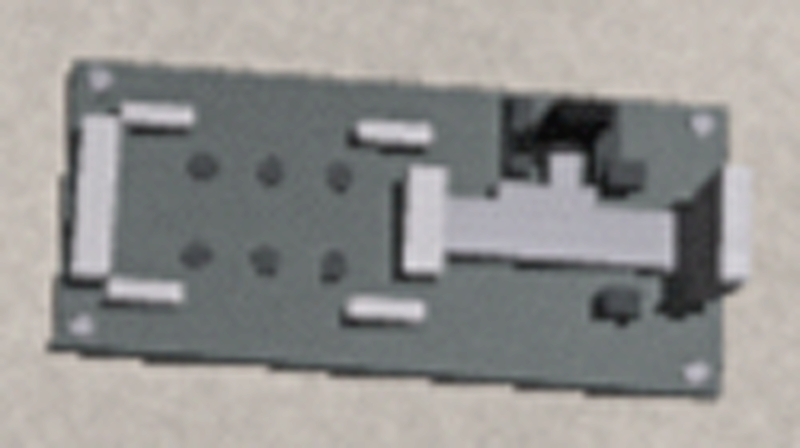

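Run:
```python
from h import *
c=np.load('pics/top0.npz')
P=[(100,78),(703,125),(697,373),(82,323)]
W=np.array([atz(c,275+(u+.5)/6.4-.5,180+(v+.5)/6.4-.5,.012) for u,v in P]);print(W.round(4))
m=W.mean(0);d=(W[1]+W[2]-W[0]-W[3])[:2];d/=np.linalg.norm(d);yaw=np.arctan2(d[1],d[0])
d2=(W[0]+W[1]-W[2]-W[3])[:2];print('yaw',np.degrees(yaw),np.degrees(np.arctan2(d2[1],d2[0]))-90,'len',np.linalg.norm(W[1]-W[0]),np.linalg.norm(W[1]-W[2]))
o=m[:2]-.055*d;print('origin',o)
y=np.array([-d[1],d[0]])
for n,a,b in(('pull',.19,0),('catch',.126,.045),('bed',0,0)): print(n,o+a*d+b*y)
# handle top check
for u,v in((735,168),(735,282)): print(atz(c,275+u/6.4,180+v/6.4,.07))
# phone corners: dark blob
z=c['img'][178:200,185:218].astype(int).sum(2)
p=np.argwhere(z<110);print(p.min(0)+[178,185],p.max(0)+[178,185])
a=cv2.imread('pics/top0.png')
cv2.imwrite('pics/crop2.png',cv2.convertScaleAbs(cv2.resize(a[165:210,150:265],None,fx=6.8,fy=6.8,interpolation=cv2.INTER_CUBIC),alpha=1.6,beta=15))
```

```text
[[ 0.5688  0.0418  0.012 ]
 [ 0.5563 -0.2244  0.012 ]
 [ 0.4461 -0.2199  0.012 ]
 [ 0.4592  0.0465  0.012 ]]
yaw -92.76132578753092 -92.40752447371752 len 0.26647723093130254 0.11033111622942925
origin [ 0.51026633 -0.0340807 ]
pull [ 0.50111297 -0.22386008]
catch [ 0.54914395 -0.1621023 ]
bed [ 0.51026633 -0.0340807 ]
[ 0.52327557 -0.22427619  0.07      ]
[ 0.47501822 -0.22330822  0.07      ]
[178 189] [197 212]
```

View pics/crop2.png

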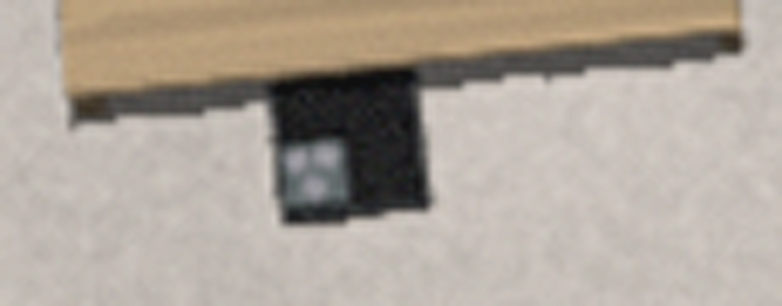

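The phone's visible end has its near corners at crop (283,222) and (430,207), and the stand edge at (270,85) and (415,68).

```bash
cat >> h.py <<'E'
def go(x,y,z,yd=None):
    """tool-axis shift (cm) and wz (deg) to a world TCP; yd=wanted world angle of tool y"""
    s=r.sense();M=R.from_rotvec(s['tcp_rot']).as_matrix()
    d=M.T@(np.array([x,y,z])-s['position'])*100
    a=np.degrees(np.arctan2(M[1,1],M[0,1]));w=0 if yd is None else -((yd-a+180)%360-180)
    print('shift',d.round(2),'wz',round(w,1),'half',round((w+360)%360-180,1) if yd is not None else '','j7',round(float(s['joints'][6]),2))
E
python3 - <<'E'
from h import *
c=np.load('pics/top0.npz')
f=lambda u,v,h:atz(c,150+u/6.8,165+v/6.8,h)
W=[f(283,222,.01),f(430,207,.01),f(415,68,.01),f(270,85,.01)];print(np.round(W,4))
S=[f(72,98,.032),f(742,33,.032)];print(np.round(S,4))
go(.501,-.224,.12,-92.6)
E
```

```text
[[0.543  0.3191 0.01  ]
 [0.5514 0.2586 0.01  ]
 [0.6111 0.2688 0.01  ]
 [0.6017 0.329  0.01  ]]
[[0.5873 0.4045 0.032 ]
 [0.6242 0.1311 0.032 ]]
shift [ 42.6  -22.86  12.51] wz 17.6 half -162.4 j7 -0.08
```

send_rows(
  rows=[
    {"x":5,"y":-2.7,"z":1.4,"wz":5},
    {"x":10,"y":-5.4,"z":2.9,"wz":10},
    {"x":15,"y":-8.1,"z":4.4,"wz":15},
    {"x":20,"y":-10.7,"z":5.9,"wz":17.6},
    {"x":25,"y":-13.4,"z":7.3,"wz":17.6},
    {"x":30,"y":-16.1,"z":8.8,"wz":17.6},
    {"x":35,"y":-18.8,"z":10.3,"wz":17.6},
    {"x":39,"y":-21,"z":11.5,"wz":17.6},
    {"x":42.6,"y":-22.9,"z":12.5,"wz":17.6},
    {"x":42.6,"y":-22.9,"z":12.5,"wz":17.6},
    {"x":42.6,"y":-22.9,"z":12.5,"wz":17.6},
  ],
  hand=60,
)

```text
invalid input
```

Run:
```python
from h import *
c=snap('wrist','w1');print(c['intrinsics'].round(1),c['extrinsics'].round(3))
s=r.sense();print(s['position'],s['time'],s['width'])
go(.501,-.224,.048,-92.6)
```

```text
[[325.2   0.  280.7]
 [  0.  325.2 205.2]
 [  0.    0.    1. ]] [[ 0.258 -0.929 -0.265  0.216]
 [-0.966 -0.249 -0.069 -0.538]
 [-0.002  0.274 -0.962  0.374]
 [ 0.     0.     0.     1.   ]]
[ 0.14877857 -0.55523954  0.24497097] 0.15 1.0012081163952702
shift [ 42.59 -22.87  19.71] wz 17.6 half -162.4 j7 -0.08
```

View pics/w1.png

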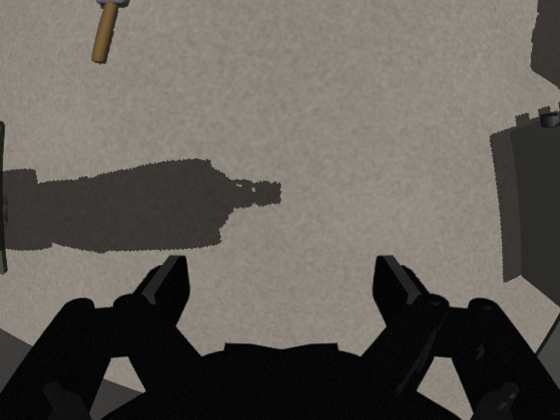

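The arm has not moved: the call was refused, probably because every row needs all six keys. The picture only shows the bench and brush from the start pose.

send_rows(
  rows=[
    {"x":5,"y":-2.7,"z":1.4,"wx":0,"wy":0,"wz":5},
    {"x":10,"y":-5.4,"z":2.9,"wx":0,"wy":0,"wz":10},
    {"x":15,"y":-8.1,"z":4.4,"wx":0,"wy":0,"wz":15},
    {"x":20,"y":-10.7,"z":5.9,"wx":0,"wy":0,"wz":17.6},
    {"x":25,"y":-13.4,"z":7.3,"wx":0,"wy":0,"wz":17.6},
    {"x":30,"y":-16.1,"z":8.8,"wx":0,"wy":0,"wz":17.6},
    {"x":35,"y":-18.8,"z":10.3,"wx":0,"wy":0,"wz":17.6},
    {"x":39,"y":-21,"z":11.5,"wx":0,"wy":0,"wz":17.6},
    {"x":42.6,"y":-22.9,"z":12.5,"wx":0,"wy":0,"wz":17.6},
    {"x":42.6,"y":-22.9,"z":12.5,"wx":0,"wy":0,"wz":17.6},
    {"x":42.6,"y":-22.9,"z":12.5,"wx":0,"wy":0,"wz":17.6},
  ],
  hand=60,
)

```text
time: 1.52
position: [0.5005, -0.2245, 0.1203]
tcp_rot: [3.14, -0.072, -0.001]
ft_force: [0.1, -0.1, -1.1]
width: 0.602
grip_force: 0.0
```

send_rows(
  rows=[
    {"x":0,"y":0,"z":3,"wx":0,"wy":0,"wz":0},
    {"x":0,"y":0,"z":5.5,"wx":0,"wy":0,"wz":0},
    {"x":0,"y":0,"z":7.2,"wx":0,"wy":0,"wz":0},
    {"x":0,"y":0,"z":7.2,"wx":0,"wy":0,"wz":0},
    {"x":0,"y":0,"z":7.2,"wx":0,"wy":0,"wz":0},
  ],
)

```text
time: 2.15
position: [0.5012, -0.2243, 0.0491]
tcp_rot: [3.14, -0.072, 0.001]
ft_force: [-0.1, -0.2, 0.6]
width: 0.597
grip_force: 0.0
```

send_rows(
  rows=[
    {"x":0,"y":0,"z":0,"wx":0,"wy":0,"wz":0},
    {"x":0,"y":0,"z":0,"wx":0,"wy":0,"wz":0},
    {"x":0,"y":0,"z":0,"wx":0,"wy":0,"wz":0},
    {"x":0,"y":0,"z":0,"wx":0,"wy":0,"wz":0},
    {"x":0,"y":0,"z":0,"wx":0,"wy":0,"wz":0},
    {"x":0,"y":0,"z":0,"wx":0,"wy":0,"wz":0},
  ],
  hand=0,
)

```text
time: 2.9
position: [0.5012, -0.2239, 0.0488]
tcp_rot: [3.141, -0.071, 0.001]
ft_force: [-1.6, 0.7, 6.8]
width: 0.133
grip_force: 59.6
```

send_rows(
  rows=[
    {"x":0,"y":0.5,"z":0,"wx":0,"wy":0,"wz":0},
    {"x":0,"y":1.2,"z":0,"wx":0,"wy":0,"wz":0},
    {"x":0,"y":2.0,"z":0,"wx":0,"wy":0,"wz":0},
    {"x":0,"y":2.7,"z":0,"wx":0,"wy":0,"wz":0},
    {"x":0,"y":3.1,"z":0,"wx":0,"wy":0,"wz":0},
    {"x":0,"y":3.4,"z":0,"wx":0,"wy":0,"wz":0},
    {"x":0,"y":3.6,"z":0,"wx":0,"wy":0,"wz":0},
    {"x":0,"y":3.6,"z":0,"wx":0,"wy":0,"wz":0},
  ],
)

```text
time: 3.9
position: [0.4997, -0.2585, 0.0487]
tcp_rot: [-3.139, 0.069, -0.0]
ft_force: [-1.0, 9.9, 9.0]
width: 0.132
grip_force: 59.9
```

send_rows(
  rows=[
    {"x":0,"y":0.15,"z":0,"wx":0,"wy":0,"wz":0},
    {"x":0,"y":0.3,"z":0,"wx":0,"wy":0,"wz":0},
    {"x":0,"y":0.35,"z":0,"wx":0,"wy":0,"wz":0},
    {"x":0,"y":0.35,"z":0,"wx":0,"wy":0,"wz":0},
  ],
)

```text
time: 4.4
position: [0.4996, -0.2609, 0.0486]
tcp_rot: [-3.137, 0.068, 0.0]
ft_force: [0.1, 15.7, 11.1]
width: 0.131
grip_force: 60.4
```

send_rows(
  rows=[
    {"x":0,"y":0.1,"z":0,"wx":0,"wy":0,"wz":0},
    {"x":0,"y":0.1,"z":0,"wx":0,"wy":0,"wz":0},
    {"x":0,"y":-0.3,"z":0,"wx":0,"wy":0,"wz":0},
    {"x":0,"y":-0.45,"z":0,"wx":0,"wy":0,"wz":0},
    {"x":0,"y":-0.45,"z":0,"wx":0,"wy":0,"wz":0},
  ],
)

```text
time: 5.03
position: [0.4997, -0.2583, 0.0487]
tcp_rot: [-3.14, 0.07, -0.001]
ft_force: [0.0, 4.8, 6.9]
width: 0.132
grip_force: 60.0
```

send_rows(
  rows=[
    {"x":0,"y":0,"z":0,"wx":0,"wy":0,"wz":0},
    {"x":0,"y":0,"z":0,"wx":0,"wy":0,"wz":0},
    {"x":0,"y":0,"z":0,"wx":0,"wy":0,"wz":0},
    {"x":0,"y":0,"z":-3,"wx":0,"wy":0,"wz":0},
    {"x":0,"y":0,"z":-8,"wx":0,"wy":0,"wz":0},
    {"x":0,"y":0,"z":-13,"wx":0,"wy":0,"wz":0},
    {"x":0,"y":0,"z":-15,"wx":0,"wy":0,"wz":0},
    {"x":0,"y":0,"z":-15,"wx":0,"wy":0,"wz":0},
  ],
  hand=50,
)

```text
time: 6.02
position: [0.4999, -0.2591, 0.1995]
tcp_rot: [3.14, -0.071, 0.003]
ft_force: [-1.6, -0.1, -0.5]
width: 0.5
grip_force: 0.0
```

Run:
```python
from h import *
c=np.load('pics/top0.npz')
print('tray',atz(c,191,248,.03),atz(c,225,249,.03),atz(c,207,296,.03))
s=r.sense();print(s['position'],s['time'],s['joints'].round(2))
go(.57,.292,.15,-82)
```

```text
tray [0.39891164 0.30569005 0.03      ] [0.39917701 0.2137463  0.03      ] [0.27343793 0.25383967 0.03      ]
[ 0.49985242 -0.25910468  0.1994698 ] 6.025 [ 0.33  0.75  0.18  1.6  -0.17  0.8  -1.04]
shift [  4.5  -55.38   4.91] wz -10.6 half 169.4 j7 -1.04
```

send_rows(
  rows=[
    {"x":0.4,"y":-5,"z":0,"wx":0,"wy":0,"wz":-2},
    {"x":0.8,"y":-11,"z":0,"wx":0,"wy":0,"wz":-4},
    {"x":1.3,"y":-17,"z":0,"wx":0,"wy":0,"wz":-6},
    {"x":1.8,"y":-23,"z":0,"wx":0,"wy":0,"wz":-8},
    {"x":2.3,"y":-29,"z":0,"wx":0,"wy":0,"wz":-10},
    {"x":2.8,"y":-35,"z":0,"wx":0,"wy":0,"wz":-10.6},
    {"x":3.3,"y":-41,"z":0,"wx":0,"wy":0,"wz":-10.6},
    {"x":3.8,"y":-47,"z":0,"wx":0,"wy":0,"wz":-10.6},
    {"x":4.2,"y":-52,"z":2,"wx":0,"wy":0,"wz":-10.6},
    {"x":4.5,"y":-55.4,"z":4.9,"wx":0,"wy":0,"wz":-10.6},
    {"x":4.5,"y":-55.4,"z":4.9,"wx":0,"wy":0,"wz":-10.6},
    {"x":4.5,"y":-55.4,"z":4.9,"wx":0,"wy":0,"wz":-10.6},
  ],
  hand=100,
)

```text
time: 7.52
position: [0.5696, 0.2916, 0.1488]
tcp_rot: [3.133, 0.218, -0.001]
ft_force: [0.3, -1.0, -0.4]
width: 1.0
grip_force: 0.0
```

Run:
```python
from h import *
c=snap('wrist','w2');s=r.sense();print(s['position'],s['time'],s['joints'].round(2));snap('top','top2')
```

```text
[0.56984262 0.29140633 0.14941612] 7.575 [-0.63  0.94  0.24  1.34 -0.25  0.89 -1.76]
```

View pics/w2.png

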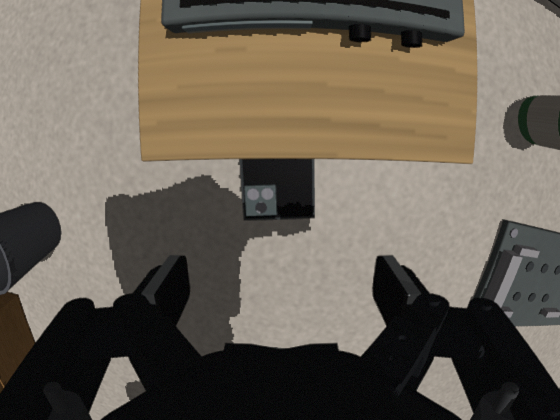

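The wrist view shows the phone end with near corners at (244,218) and (314,217), and the stand edge at row 160.

```bash
cat >> h.py <<'E'
def fish(c,u,v,h):
    K=c['intrinsics'];E=c['extrinsics'];a=np.array([(u-K[0,2])/K[0,0],(v-K[1,2])/K[1,1]]);t=np.linalg.norm(a)
    d=E[:3,:3]@np.r_[a/t*np.sin(t),np.cos(t)];o=E[:3,3];return o+d*(h-o[2])/d[2]
E
python3 - <<'E'
from h import *
c=np.load('pics/w2.npz')
A,B,C,D=[fish(c,u,v,.01) for u,v in((244,218),(314,217),(314,160),(242,160))]
print(np.round([A,B,C,D],4));e=B-A;print(np.linalg.norm(e),np.degrees(np.arctan2(e[1],e[0])))
m=(A+B)/2;a=np.radians(8);p=m+.022*np.array([np.cos(a),np.sin(a),0]);print(m,p)
go(p[0],p[1],.012,-82)
E
```

```text
[[0.5471 0.3204 0.01  ]
 [0.5564 0.2602 0.01  ]
 [0.6055 0.2683 0.01  ]
 [0.5973 0.3277 0.01  ]]
0.06091430725135729 -81.22944190115514
[0.55174023 0.29032199 0.01      ] [0.57352613 0.29338379 0.01      ]
shift [ 0.38 -0.14 13.77] wz -0.1 half 179.9 j7 -1.76
```

send_rows(
  rows=[
    {"x":0.2,"y":-0.15,"z":5,"wx":0,"wy":0,"wz":0},
    {"x":0.2,"y":-0.15,"z":9,"wx":0,"wy":0,"wz":0},
    {"x":0.2,"y":-0.15,"z":11.5,"wx":0,"wy":0,"wz":0},
    {"x":0.2,"y":-0.15,"z":13,"wx":0,"wy":0,"wz":0},
    {"x":0.2,"y":-0.15,"z":13.6,"wx":0,"wy":0,"wz":0},
    {"x":0.2,"y":-0.15,"z":13.7,"wx":0,"wy":0,"wz":0},
    {"x":0.2,"y":-0.15,"z":13.7,"wx":0,"wy":0,"wz":0},
  ],
)

```text
time: 8.5
position: [0.5717, 0.2944, 0.0132]
tcp_rot: [-3.133, -0.219, -0.002]
ft_force: [-0.3, 0.3, 0.2]
width: 0.999
grip_force: 0.0
```

send_rows(
  rows=[
    {"x":0,"y":0,"z":0,"wx":0,"wy":0,"wz":0},
    {"x":0,"y":0,"z":0,"wx":0,"wy":0,"wz":0},
    {"x":0,"y":0,"z":0,"wx":0,"wy":0,"wz":0},
    {"x":0,"y":0,"z":0,"wx":0,"wy":0,"wz":0},
  ],
  hand=60,
)

```text
time: 9.0
position: [0.5716, 0.2945, 0.0133]
tcp_rot: [-3.133, -0.219, -0.001]
ft_force: [-3.4, -1.3, 12.0]
width: 0.699
grip_force: 62.7
```

send_rows(
  rows=[
    {"x":-0.5,"y":0,"z":-0.2,"wx":0,"wy":0,"wz":0},
    {"x":-1.5,"y":0,"z":-0.2,"wx":0,"wy":0,"wz":0},
    {"x":-3,"y":0,"z":-0.2,"wx":0,"wy":0,"wz":0},
    {"x":-4.5,"y":0,"z":-0.2,"wx":0,"wy":0,"wz":0},
    {"x":-6,"y":0,"z":-0.2,"wx":0,"wy":0,"wz":0},
    {"x":-7.5,"y":0,"z":-0.2,"wx":0,"wy":0,"wz":0},
    {"x":-8.7,"y":0,"z":-0.2,"wx":0,"wy":0,"wz":0},
    {"x":-9.6,"y":0,"z":-0.2,"wx":0,"wy":0,"wz":0},
    {"x":-9.6,"y":0,"z":-0.1,"wx":0,"wy":0,"wz":0},
    {"x":-9.6,"y":0,"z":0,"wx":0,"wy":0,"wz":0},
    {"x":-9.6,"y":0,"z":0,"wx":0,"wy":0,"wz":0},
  ],
)

```text
time: 10.38
position: [0.4761, 0.281, 0.0132]
tcp_rot: [-3.133, -0.219, 0.001]
ft_force: [-9.0, -1.9, 25.8]
width: 0.704
grip_force: 67.6
```

send_rows(
  rows=[
    {"x":0,"y":0,"z":0,"wx":0,"wy":0,"wz":0},
    {"x":0,"y":0,"z":0,"wx":0,"wy":0,"wz":0},
    {"x":0,"y":0,"z":0,"wx":0,"wy":0,"wz":0},
    {"x":0,"y":0,"z":-2,"wx":0,"wy":0,"wz":0},
    {"x":0,"y":0,"z":-7,"wx":0,"wy":0,"wz":0},
    {"x":0,"y":0,"z":-11,"wx":0,"wy":0,"wz":0},
    {"x":0,"y":0,"z":-11,"wx":0,"wy":0,"wz":0},
    {"x":0,"y":0,"z":-11,"wx":0,"wy":0,"wz":0},
  ],
  hand=100,
)

```text
time: 11.38
position: [0.4761, 0.2809, 0.1228]
tcp_rot: [-3.134, -0.219, -0.0]
ft_force: [-0.1, 0.5, 0.4]
width: 1.002
grip_force: 0.0
```

Run:
```python
from h import *
c=snap('wrist','w3');s=r.sense();print(s['position'],s['time'],s['joints'].round(2))
```

```text
[0.4759726  0.28079469 0.12218136] 11.425 [-0.7   0.86  0.21  1.71 -0.29  0.6  -1.75]
```

View pics/w3.png

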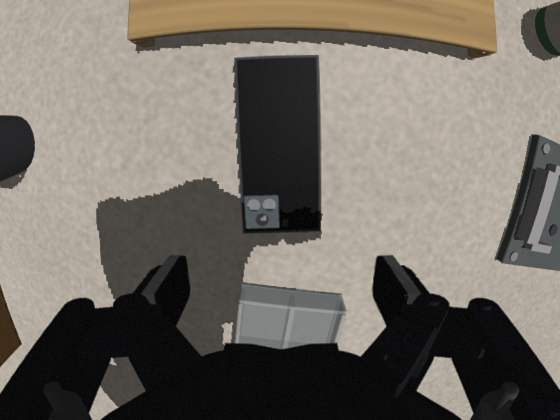

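The phone is fully out. Its top corners are at (242,232), (321,231), (318,56) and (236,58), and the camera square is at the near end.

Run:
```python
from h import *
c=np.load('pics/w3.npz')
P=[fish(c,u,v,.01) for u,v in((242,232),(321,231),(318,56),(236,58))]
print(np.round(P,4));m=np.mean(P,0);e=P[2]+P[3]-P[0]-P[1];a=np.degrees(np.arctan2(e[1],e[0]));print(m,a,np.linalg.norm(e)/2)
go(m[0],m[1],.0145,a-90)
```

```text
[[0.4506 0.3084 0.01  ]
 [0.4602 0.2461 0.01  ]
 [0.5934 0.2696 0.01  ]
 [0.5837 0.329  0.01  ]]
[0.52198688 0.28827685 0.01      ] 9.380923467181736 0.13493149034560237
shift [ 4.67 -0.1  10.77] wz -1.4 half 178.6 j7 -1.75
```

send_rows(
  rows=[
    {"x":4.7,"y":-0.1,"z":2,"wx":0,"wy":0,"wz":-1.4},
    {"x":4.7,"y":-0.1,"z":6,"wx":0,"wy":0,"wz":-1.4},
    {"x":4.7,"y":-0.1,"z":8.5,"wx":0,"wy":0,"wz":-1.4},
    {"x":4.7,"y":-0.1,"z":10,"wx":0,"wy":0,"wz":-1.4},
    {"x":4.7,"y":-0.1,"z":10.7,"wx":0,"wy":0,"wz":-1.4},
    {"x":4.7,"y":-0.1,"z":10.7,"wx":0,"wy":0,"wz":-1.4},
    {"x":4.7,"y":-0.1,"z":10.7,"wx":0,"wy":0,"wz":-1.4},
  ],
)

```text
time: 12.3
position: [0.523, 0.2886, 0.0161]
tcp_rot: [-3.131, -0.257, -0.001]
ft_force: [-0.3, 0.3, 0.9]
width: 1.002
grip_force: 0.0
```

send_rows(
  rows=[
    {"x":0,"y":0,"z":0,"wx":0,"wy":0,"wz":0},
    {"x":0,"y":0,"z":0,"wx":0,"wy":0,"wz":0},
    {"x":0,"y":0,"z":0,"wx":0,"wy":0,"wz":0},
    {"x":0,"y":0,"z":0,"wx":0,"wy":0,"wz":0},
    {"x":0,"y":0,"z":-3,"wx":0,"wy":0,"wz":0},
    {"x":0,"y":0,"z":-8,"wx":0,"wy":0,"wz":0},
    {"x":0,"y":0,"z":-12,"wx":0,"wy":0,"wz":0},
    {"x":0,"y":0,"z":-12,"wx":0,"wy":0,"wz":0},
    {"x":0,"y":0,"z":-12,"wx":0,"wy":0,"wz":0},
  ],
  hand=60,
)

```text
time: 13.42
position: [0.5223, 0.2884, 0.1348]
tcp_rot: [3.131, 0.258, -0.001]
ft_force: [-1.0, -0.4, -2.0]
width: 0.689
grip_force: 64.8
```

Run:
```python
from h import *
s=r.sense();print(s['position'],s['time'],s['joints'].round(2))
go(.5095,-.035,.13,-2.6);c=snap('wrist','w4')
```

```text
[0.52230463 0.28839653 0.13477632] 13.425 [-0.67  0.89  0.23  1.53 -0.26  0.75 -1.74]
shift [-6.55 31.7   0.48] wz -78.0 half 102.0 j7 -1.74
```

View pics/w4.png

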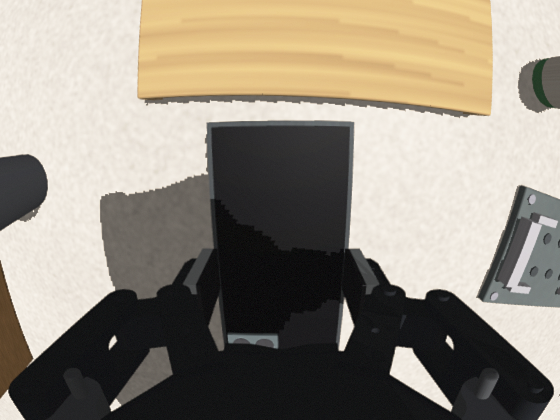

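The phone is held level across its middle, spanning columns 208–354, with the camera square by the gripper. I'm carrying it over the bed.

send_rows(
  rows=[
    {"x":-0.3,"y":1.5,"z":-0.5,"wx":0,"wy":0,"wz":-4},
    {"x":-0.8,"y":4,"z":-1,"wx":0,"wy":0,"wz":-11},
    {"x":-1.4,"y":7,"z":-1,"wx":0,"wy":0,"wz":-18},
    {"x":-2,"y":10,"z":-1,"wx":0,"wy":0,"wz":-25},
    {"x":-2.7,"y":13,"z":-1,"wx":0,"wy":0,"wz":-32},
    {"x":-3.3,"y":16,"z":-1,"wx":0,"wy":0,"wz":-39},
    {"x":-3.9,"y":19,"z":-1,"wx":0,"wy":0,"wz":-46},
    {"x":-4.5,"y":22,"z":-1,"wx":0,"wy":0,"wz":-53},
    {"x":-5.1,"y":25,"z":-1,"wx":0,"wy":0,"wz":-60},
    {"x":-5.7,"y":28,"z":-1,"wx":0,"wy":0,"wz":-67},
    {"x":-6.2,"y":30.5,"z":-1,"wx":0,"wy":0,"wz":-73},
    {"x":-6.5,"y":31.8,"z":-1,"wx":0,"wy":0,"wz":-77},
    {"x":-6.6,"y":32.4,"z":-1,"wx":0,"wy":0,"wz":-78},
    {"x":-6.6,"y":32.4,"z":-1,"wx":0,"wy":0,"wz":-78},
    {"x":-6.6,"y":32.4,"z":-1,"wx":0,"wy":0,"wz":-78},
  ],
)

```text
time: 15.35
position: [0.5105, -0.0412, 0.1452]
tcp_rot: [-2.271, -2.17, -0.0]
ft_force: [-0.6, -0.0, -2.0]
width: 0.684
grip_force: 64.8
```

Run:
```python
from h import *
s=r.sense();print(s['position'],s['time'],s['joints'].round(2),s['width'])
go(.5095,-.042,.13,-2.6);c=snap('wrist','w5');snap('scene','s5')
```

```text
[ 0.51046713 -0.04122407  0.14515303] 15.35 [ 0.15  0.77 -0.25  1.83  0.31  0.58 -0.33] 0.684164956708877
shift [-0.08 -0.09  1.52] wz -0.0 half 180.0 j7 -0.33
```

View pics/w5.png

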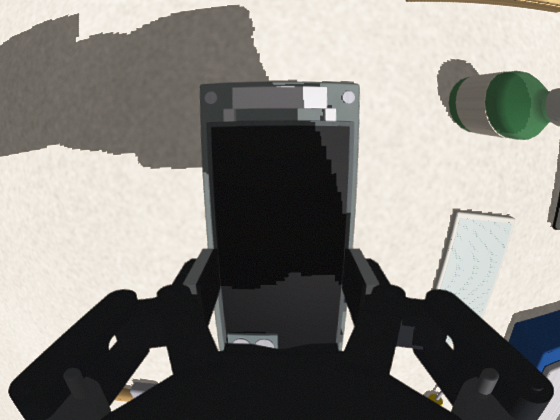

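The holder's fixed-jaw end shows beyond the phone, with its screws at (211,98) and (348,97) and the plate's end corners at (201,85) and (358,84). I'll check the holder's pose from these.

Run:
```python
from h import *
c=np.load('pics/w5.npz')
A,B=[fish(c,u,v,.012) for u,v in((211,98),(348,97))];C,D=[fish(c,u,v,.012) for u,v in((201,85),(358,84))]
print(np.round([A,B,C,D],4),(A+B)/2,(C+D)/2)
e=B-A;print(np.linalg.norm(e),np.degrees(np.arctan2(e[1],e[0])))
y=np.radians(-92.6);d=np.array([np.cos(y),np.sin(y)])
print('origin est', ((A+B)/2)[:2]+.078*d, ((C+D)/2)[:2]+.09*d)
P,Q=[fish(c,u,v,.1452-.0015) for u,v in((211,127),(352,125))];print('phone end',P,Q)
```

```text
[[0.4585 0.0456 0.012 ]
 [0.5687 0.0412 0.012 ]
 [0.4508 0.0572 0.012 ]
 [0.5774 0.052  0.012 ]] [0.51356484 0.04343565 0.012     ] [0.51406994 0.05459004 0.012     ]
0.11026275719683062 -2.2842962355324103
origin est [ 0.51002653 -0.03448406] [ 0.50998727 -0.03531732]
phone end [0.48561116 0.02478026 0.1437    ] [0.54257474 0.02297518 0.1437    ]
```

send_rows(
  rows=[
    {"x":0,"y":-0.1,"z":2,"wx":0,"wy":0,"wz":0},
    {"x":0,"y":-0.1,"z":5,"wx":0,"wy":0,"wz":0},
    {"x":0,"y":-0.1,"z":7.5,"wx":0,"wy":0,"wz":0},
    {"x":0,"y":-0.1,"z":9,"wx":0,"wy":0,"wz":0},
    {"x":0,"y":-0.1,"z":10,"wx":0,"wy":0,"wz":0},
    {"x":0,"y":-0.1,"z":10.7,"wx":0,"wy":0,"wz":0},
    {"x":0,"y":-0.1,"z":11.2,"wx":0,"wy":0,"wz":0},
    {"x":0,"y":-0.1,"z":11.5,"wx":0,"wy":0,"wz":0},
    {"x":0,"y":-0.1,"z":11.6,"wx":0,"wy":0,"wz":0},
    {"x":0,"y":-0.1,"z":11.6,"wx":0,"wy":0,"wz":0},
  ],
)

```text
time: 16.7
position: [0.5095, -0.042, 0.0294]
tcp_rot: [2.271, 2.17, 0.0]
ft_force: [0.1, -0.4, -2.6]
width: 0.686
grip_force: 64.8
```

Not yet in contact; lowering a little more.

send_rows(
  rows=[
    {"x":0,"y":0,"z":0.1,"wx":0,"wy":0,"wz":0},
    {"x":0,"y":0,"z":0.15,"wx":0,"wy":0,"wz":0},
    {"x":0,"y":0,"z":0.15,"wx":0,"wy":0,"wz":0},
  ],
)

```text
time: 17.08
position: [0.5096, -0.042, 0.0286]
tcp_rot: [2.271, 2.17, 0.001]
ft_force: [-4.4, 0.8, 18.4]
width: 0.688
grip_force: 68.5
```

send_rows(
  rows=[
    {"x":0,"y":0,"z":-0.05,"wx":0,"wy":0,"wz":0},
    {"x":0,"y":0,"z":-0.05,"wx":0,"wy":0,"wz":0},
    {"x":0,"y":0,"z":-0.05,"wx":0,"wy":0,"wz":0},
    {"x":0,"y":0,"z":-0.05,"wx":0,"wy":0,"wz":0},
    {"x":0,"y":0,"z":-2,"wx":0,"wy":0,"wz":0},
    {"x":0,"y":0,"z":-7,"wx":0,"wy":0,"wz":0},
    {"x":0,"y":0,"z":-12,"wx":0,"wy":0,"wz":0},
    {"x":0,"y":0,"z":-12,"wx":0,"wy":0,"wz":0},
    {"x":0,"y":0,"z":-12,"wx":0,"wy":0,"wz":0},
  ],
  hand=100,
)

```text
time: 18.2
position: [0.5092, -0.042, 0.1474]
tcp_rot: [-2.271, -2.17, 0.001]
ft_force: [0.2, 0.2, -0.7]
width: 0.999
grip_force: 0.0
```

Run:
```python
from h import *
c=snap('top','top6');s=r.sense();print(s['position'],s['time'])
c=snap('wrist','w6')
# heights over the bed on holder grid, from wrist fisheye range
K=c['intrinsics'];v,u=np.mgrid[:420,:560];a=np.stack([(u-K[0,2])/K[0,0],(v-K[1,2])/K[1,1]],-1);t=np.linalg.norm(a,axis=-1)+1e-9
k=np.tan(t)/t;z=c['range_z'];p=np.stack([a[...,0]*k*z,a[...,1]*k*z,z,np.ones_like(z)],-1)@c['extrinsics'].T
y=np.radians(-92.6);d=np.array([np.cos(y),np.sin(y)]);n=np.array([-d[1],d[0]]);q=p[...,:2]-[.510,-.0345];X=q@d;Y=q@n;Z=p[...,2]
dark=(c['img'].sum(2)<150)
for x in range(-90,120,8):
    print(x,[int(round(1000*np.median(Z[m]))) if (m:=(abs(X-x/1e3)<.004)&(abs(Y-yy/1e3)<.003)&(z>0)).sum()>2 else None for yy in range(-40,41,8)])
go(.5478,-.1625,.06,-2.6)
```

```text
[ 0.50906586 -0.04198516  0.14699212] 18.25
-90 [12, 11, 11, 12, 12, 12, 12, 12, 12, 11, 12]
-82 [13, 31, 31, 31, 31, 30, 30, 31, 31, 31, 13]
-74 [13, 31, 30, 31, 31, 31, 31, 31, 31, 31, 13]
-66 [24, 13, 13, 13, 13, 13, 13, 13, 13, 13, 24]
-58 [25, 14, 23, 22, 22, 22, 22, 22, 23, 14, 24]
-50 [24, 13, 23, 23, 23, 23, 23, 23, 23, 14, 25]
-42 [25, 18, 23, 23, 23, 23, 23, 23, 23, 18, 25]
-34 [13, 13, 23, 23, 23, 23, 23, 23, 23, 21, 13]
-26 [13, 13, 23, 23, 23, 23, 23, 23, 23, 14, 13]
-18 [12, 13, 23, 23, 23, 23, 23, 23, 23, 13, 12]
-10 [211, 215, 223, 232, 235, 23, 235, 232, 223, 215, 211]
-2 [193, 232, 233, 213, 220, 223, 219, 213, 233, 232, 181]
6 [174, 18, 23, 23, 23, 23, 23, 23, 23, 13, 171]
14 [163, 13, 23, 23, 23, 23, 23, 23, 23, 13, 163]
22 [13, 21, 23, 23, 23, 23, 23, 23, 23, 21, 13]
30 [13, 14, 23, 23, 23, 23, 23, 23, 23, 13, 13]
38 [24, 18, 23, 23, 23, 23, 23, 23, 23, 22, 24]
46 [24, 14, 24, 24, 24, 23, 23, 23, 23, 18, 24]
54 [25, 15, 25, 25, 25, 23, 23, 23, 23, 22, 24]
62 [25, 14, 24, 25, 25, 23, 23, 23, 23, 22, 24]
70 [24, 13, 24, 25, 24, 23, 23, 23, 23, 21, 24]
78 [12, 13, 22, 22, 22, 22, 22, 22, 22, 13, 12]
86 [13, 13, 13, 12, 12, 12, 12, 12, 12, 12, 13]
94 [12, 12, 14, 25, 26, 26, 25, 25, 13, 13, 12]
102 [13, 13, 13, 31, 30, 30, 30, 30, 20, 17, 19]
110 [13, 12, 13, 30, 30, 30, 30, 30, 23, 36, 43]
118 [12, 12, 13, 13, 24, 24, 25, 21, 20, 37, 47]
shift [-11.87   4.43   8.68] wz 0.0 half -180.0 j7 -0.34
```

The phone lies flat in the bed: its top is at 22–23 mm, it spans holder x from about −62 to 78, and it sits between the walls. Next is the catch.

send_rows(
  rows=[
    {"x":-4,"y":1.3,"z":0,"wx":0,"wy":0,"wz":0},
    {"x":-8,"y":2.6,"z":0,"wx":0,"wy":0,"wz":0},
    {"x":-11,"y":3.5,"z":0.5,"wx":0,"wy":0,"wz":0},
    {"x":-11.9,"y":3.8,"z":2,"wx":0,"wy":0,"wz":0},
    {"x":-11.9,"y":3.8,"z":5,"wx":0,"wy":0,"wz":0},
    {"x":-11.9,"y":3.8,"z":7.5,"wx":0,"wy":0,"wz":0},
    {"x":-11.9,"y":3.8,"z":9.2,"wx":0,"wy":0,"wz":0},
    {"x":-11.9,"y":3.8,"z":9.9,"wx":0,"wy":0,"wz":0},
    {"x":-11.9,"y":3.8,"z":9.9,"wx":0,"wy":0,"wz":0},
    {"x":-11.9,"y":3.8,"z":9.9,"wx":0,"wy":0,"wz":0},
  ],
  hand=55,
)

```text
time: 19.55
position: [0.5423, -0.1626, 0.0495]
tcp_rot: [2.271, 2.17, 0.001]
ft_force: [0.2, -0.5, -0.0]
width: 0.549
grip_force: 0.0
```

send_rows(
  rows=[
    {"x":0,"y":0,"z":0,"wx":0,"wy":0,"wz":0},
    {"x":0,"y":0,"z":0,"wx":0,"wy":0,"wz":0},
    {"x":0,"y":0,"z":0,"wx":0,"wy":0,"wz":0},
    {"x":0,"y":0,"z":0,"wx":0,"wy":0,"wz":0},
    {"x":0,"y":0,"z":0,"wx":0,"wy":0,"wz":0},
    {"x":0,"y":0,"z":0,"wx":0,"wy":0,"wz":0},
  ],
  hand=0,
)

```text
time: 20.3
position: [0.5421, -0.1627, 0.0491]
tcp_rot: [2.271, 2.17, 0.0]
ft_force: [0.0, -0.8, 6.9]
width: 0.108
grip_force: 59.4
```

send_rows(
  rows=[
    {"x":0,"y":0.3,"z":0,"wx":0,"wy":0,"wz":0},
    {"x":0,"y":0.6,"z":0,"wx":0,"wy":0,"wz":0},
    {"x":0,"y":0.9,"z":0,"wx":0,"wy":0,"wz":0},
    {"x":0,"y":1.2,"z":0,"wx":0,"wy":0,"wz":0},
    {"x":0,"y":1.4,"z":0,"wx":0,"wy":0,"wz":0},
    {"x":0,"y":1.4,"z":0,"wx":0,"wy":0,"wz":0},
    {"x":0,"y":1.4,"z":0,"wx":0,"wy":0,"wz":0},
    {"x":0,"y":1.4,"z":0,"wx":0,"wy":0,"wz":0},
    {"x":0,"y":1.4,"z":0,"wx":0,"wy":0,"wz":0},
    {"x":0,"y":1.4,"z":0,"wx":0,"wy":0,"wz":0},
    {"x":0,"y":1.4,"z":0,"wx":0,"wy":0,"wz":0},
    {"x":0,"y":1.4,"z":0,"wx":0,"wy":0,"wz":0},
  ],
)

```text
time: 21.8
position: [0.5558, -0.1633, 0.049]
tcp_rot: [-2.271, -2.17, 0.001]
ft_force: [-2.4, 0.1, 6.4]
width: 0.105
grip_force: 59.7
```

send_rows(
  rows=[
    {"x":0,"y":0,"z":0,"wx":0,"wy":0,"wz":0},
    {"x":0,"y":0,"z":0,"wx":0,"wy":0,"wz":0},
    {"x":0,"y":0,"z":0,"wx":0,"wy":0,"wz":0},
    {"x":0,"y":0,"z":-2,"wx":0,"wy":0,"wz":0},
    {"x":0,"y":0,"z":-6,"wx":0,"wy":0,"wz":0},
    {"x":0,"y":0,"z":-11,"wx":0,"wy":0,"wz":0},
    {"x":0,"y":0,"z":-14,"wx":0,"wy":0,"wz":0},
    {"x":0,"y":0,"z":-14,"wx":0,"wy":0,"wz":0},
    {"x":0,"y":0,"z":-14,"wx":0,"wy":0,"wz":0},
  ],
  hand=55,
)

```text
time: 22.92
position: [0.5558, -0.1632, 0.1881]
tcp_rot: [-2.271, -2.17, 0.001]
ft_force: [-0.6, -0.2, -0.2]
width: 0.55
grip_force: 0.0
```

Run:
```python
from h import *
c=snap('wrist','w7');s=r.sense();print(s['position'],s['time'])
K=c['intrinsics'];v,u=np.mgrid[:420,:560];a=np.stack([(u-K[0,2])/K[0,0],(v-K[1,2])/K[1,1]],-1);t=np.linalg.norm(a,axis=-1)+1e-9
k=np.tan(t)/t;z=c['range_z'];p=np.stack([a[...,0]*k*z,a[...,1]*k*z,z,np.ones_like(z)],-1)@c['extrinsics'].T
y=np.radians(-92.6);d=np.array([np.cos(y),np.sin(y)]);n=np.array([-d[1],d[0]]);q=p[...,:2]-[.510,-.0345];X=q@d;Y=q@n;Z=p[...,2]
for x in list(range(-84,-55,4))+list(range(44,104,4)):
    print(x,[int(round(1000*np.median(Z[m]))) if (m:=(abs(X-x/1e3)<.002)&(abs(Y-yy/1e3)<.003)&(z>0)).sum()>1 else None for yy in range(-40,41,8)])
```

```text
[ 0.55567238 -0.16311614  0.18788491] 22.975
-84 [None, None, None, None, None, None, None, None, None, None, None]
-80 [None, None, None, None, None, None, None, None, None, None, None]
-76 [None, None, None, None, None, None, None, None, None, None, None]
-72 [None, None, None, None, None, None, None, None, None, None, None]
-68 [None, None, None, None, None, None, None, None, None, None, None]
-64 [None, None, None, None, None, None, None, None, None, None, None]
-60 [None, 14, None, None, None, None, None, None, None, None, None]
-56 [24, 22, 23, 23, 23, None, None, None, None, 13, None]
44 [25, 19, 25, 25, 26, 23, 23, 23, 23, 14, 25]
48 [25, 17, 25, 25, 25, 23, 23, 23, 23, 14, 25]
52 [24, 22, 25, 25, 25, 23, 23, 23, 23, 14, 24]
56 [25, 22, 24, 26, 25, 23, 23, 23, 23, 14, 25]
60 [25, 17, 25, 25, 25, 23, 23, 23, 23, 15, 24]
64 [25, 19, 23, 23, 23, 23, 23, 23, 23, 16, 24]
68 [24, 13, 22, 30, 29, 30, 30, 30, 23, 13, 13]
72 [13, 13, 31, 30, 31, 31, 30, 31, 15, 13, 12]
76 [12, 12, 31, 31, 31, 31, 31, 31, 17, 13, 13]
80 [12, 13, 31, 31, 31, 31, 31, 31, 19, 13, 13]
84 [13, 13, 30, 30, 29, 28, 28, 31, 14, 13, 12]
88 [13, 12, 13, 13, 25, 25, 25, 12, 12, 13, 13]
92 [13, 13, 12, 13, 25, 25, 24, 12, 13, 12, 12]
96 [12, 13, 13, 12, 25, 24, 24, 13, 13, 12, 13]
100 [13, 12, 12, 12, 25, 25, 25, 12, 13, 13, 13]
```

View pics/w7.png

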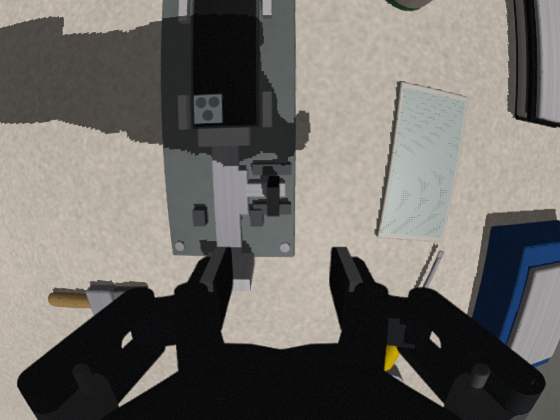

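The jaw face is at holder x ≈ 68 mm, pressed on the phone's end at image row 127. The phone is flat between the walls and the gripper is clear, so I'm handing in.

```bash
python3 -c "
from rig import r
print(r.job_done())"
```

```text
the job is handed in; nothing more can be done
None
```

The job is done and handed in: the phone lies flat, back up, clamped between the holder's jaws (jaw face measured at about 68 mm), the gripper is clear, nothing else on the bench was moved, and it took about 23 s of the 72 s allowed.

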